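Free the hinge pin and hold the service flap in its hinge

ROBOT

A 6-joint arm with a two-finger parallel gripper is mounted at the origin on the work surface. World frame = base frame: x ahead of the robot, y to its left, z up, the work surface at z = 0. Lengths are in m, angles in rad, forces in N, time in s.
With the tool pointing down it reaches from about 0.375 to 0.825 m from the base axis. Payload 5.5 kg.
Tool frame: the origin (TCP) lies on the mounting face of the last link; the fingertips stand 173 mm ahead of it and the grasp point (between the pads) lies 155 mm ahead of it (r.hold_point_z is the distance from the TCP to the grasp point, in m); z points along the fingers, y is the line along which they close (so a half turn about z gives the same grasp; the last joint's range is limited). The gripper opens to 85 mm and grips with 20 to 120 N. Pads are 22 mm wide; open, the fingers measure 114 mm over their backs; the gripper's body (76 mm by 85 mm) begins 54 mm behind the grasp point. The pads swing forward as they close: fully open they stand 13 mm farther back than shut.
Start: joints at [-1.311, 0.314, -0.047, 1.21, 0, 1.571], TCP at [0.154, -0.58, 0.405] pointing down, gripper open.
Joint ranges: [-2.67, 2.67], [-0.69, 1.73], [-1.03, 1.25], [-2.08, 2.16], [-1.42, 1.45], [-3.14, 3.14]. Speed limits (rad/s): [2.39, 2.39, 3.01, 3.14, 3.14, 3.14].

INTERFACE

Orientations are given as a unit quaternion [x, y, z, w].
In Python, from plant import r, eyes gives the robot as it stands.
- The arm moves only by the shell command python3 -m creep 'ROWS'. ROWS is JSON, one flat list of numbers, 7 for each row, row after row: the shift along the tool's x, y, z in cm, then the turn, a rotation vector about the tool's x, y, z in rad, then the opening, from 0 (shut) to 1 (fully open). In form: [tx, ty, tz, ax, ay, az, claw, tx, ty, tz, ax, ay, az, claw, ...]. A call has 1 to 10 rows; each row shifts and turns the commanded pose from where the row before left it, along the tool's axes as they then stand; what a row does not reach is not made up. A row lasts 1/12 s, in which the tool goes at most 41.7 mm and 7.16 degrees, less where a joint would pass 70% of its speed; a pose out of reach is approached as far as the arm can. A call is refused whole if a number of a shift passes 4.17 or a number of a turn 0.125, either way. A call with a gripper value outside its range is refused whole. The fingers move at their own pace and stop on an object; the grip force is fixed at half the most. Time passes only in rows, so rows that do not move let the fingers close. It gives the time, the measured TCP pose, the force, the opening and the grip force at its end, in the units of the state.
- r.read_state(): the state, without advancing time (a new reading comes with each control period).
- eyes.snapshot(name): name is "side" or "top"; returns a dict with "frame" (480x640x3 uint8, red, green, blue), "depth" (480x640 float32, m along the optical axis (not along the pixel's ray), 0 where there is no reading), "camera_matrix" (3x3 intrinsics, pixels), "world_to_cam" (4x4, takes a point from world to camera coordinates). Camera axes: x right, y up, looking along -z (the intrinsics and any distortion apply to the point x, -y, -z); pixel columns grow to the right and rows downward; lengths in m; the calibration is good to about 2 mm. A picture is of the moment at which its call begins.
- r.close_job(): hands the job in; it is judged then, once.
Trained networks look in the newest picture that a camera, given by its name, has taken for a name from the list of things; names that differ only in an ending like _2 or _b are one class to them, and where a whole thing is asked for, a point or a joint stands for the part that bears it (a point fixed in the world has none). Each returns a list of dicts, best first, with "p" (0 to 1); they miss things now and then, are a little off and sometimes report something else, mostly with a low value. They report only what shows in the picture. A call takes as long as a camera call. They do not tell look-alikes from the thing itself.
- eyes.spot_in(query, camera): "extent" ([left, top, right, bottom] as shares, 0 to 1, of the picture: columns of its width, rows of its height, round what is visible of it).
- eyes.spot_point(query, camera): "centre" ([column, row] as shares, 0 to 1, of the picture: columns of its width, rows of its height: a listed point, or the origin of a listed thing).
The state is a dict: "time": time; "joint_positions": joint angles; "dq": joint speeds; "joint_torque": joint torques, N m; "eef_pos": TCP position; "eef_rot": TCP orientation; "wrist_force": force on the tool from outside, world axes, zero at the start; "wrist_torque": the same for the moment, N m; "opening": finger opening in m; "grip_force": force on a finger pad.
Only numpy, scipy, OpenCV 4.12 (cv2) and the standard library are available. Lean on these libraries where they do the work, as an engineer would, in place of code of your own. Each camera call takes 0.05 s, during which the arm holds its last target. There are 200 camera calls.

TASK

On the grey instrument case, put the slotted key on the captive screw beside the hinge and turn it a quarter turn anticlockwise, so that its head lies in line with the hinge pin and the keeper no longer blocks the pin; then set the key back down on the bench. Then take the flap that has one middle knuckle, bring that knuckle into the gap between the case's two knuckles, flap level and on the robot's side of the case, so that the three holes line up for the pin, and finish while still holding it there, still and clear of the case. Turn the screw only with the key, never with the fingers, and leave the other flap where it lies.

Things in the scene. Friction and masses are not known exactly. Their poses are not given: they have to be found in the camera images.
- case_axis (a point): Middle of the fixed case's hinge: on the axis of the knuckle holes, half-way between its two knuckles, 70 mm above the bench, 14 mm outside the front face. y along the hinge axis towards the screw, x into the case, z up. Knuckles: 18 mm outside, 10 mm hole, 20 mm long, at y = 18 to 38 and -38 to -18 mm; the 36 mm gap is open to front, above and below.
- case: Fixed grey instrument case 150 deep (x) x 220 wide (y) x 60 mm high; its place and yaw vary. Origin at the middle of its underside, x away from the front face (which looks to the robot), z up. A 6 mm hinge pin lies half-way in the +y knuckle, its head 75 mm from the hinge's middle, in front of the screw's keeper finger.
- screw_head (a point): Top of the captive screw, on its upright axis, on the case's top 27 mm (x) and 80 mm (y) from case_axis, 96 mm above the bench. Its head is an upright steel bar 24 mm long (point x axis, turns with the screw), 6 mm thick, round-topped, 18 mm high on an 18 mm round collar (top 78 mm above the bench). A keeper finger points from the collar along -x.
- screw (a joint): Turn of the captive screw, rad, growing anticlockwise seen from above. 0: the bar head stands square to the hinge axis, keeper finger behind the pin head; 1.57: bar in line with the hinge axis, pin free; stop at 1.7. Starts between 0 and 0.25, turns stiffly (0.05 N m), stays where it is left.
- key_center (a point): Middle of the slotted key, 34 mm above its underside. Upright flat handle 34 mm wide (x), 12 mm thick (y), from 26 to 68 mm above the underside: grip it from above across the thickness, fingers closing along the key's y. The key is the same turned half round.
- key: The slotted key, a loose dark steel tool, 68 mm high, 120 g, standing on the bench. Origin at the middle of its underside, z up. Foot 30 (x) x 29 (y) x 26 mm high with a slot from below along x, 9 mm wide, 18 mm deep, open at both ends; it fits over the screw's bar with about 0.13 rad of play either way.
- flap_grip (a point): Grip point of the flap with ONE knuckle: centre of its upright rib, 23 mm above the plate's underside. Rib 12 mm thick (x), 44 mm long (y), from 5 to 41 mm above the underside. Grip it from above, fingers closing along the flap's x.
- flap_axis (a point): Centre of that flap's knuckle hole: 51 mm along the flap's +x from the rib's centre and 9 mm above the plate's underside. Knuckle 30 mm long along y (the hole's axis), 18 mm outside, 10 mm hole, on a neck 30 mm wide; the plate's edge is 16 mm from the hole's axis.
- flap: Loose aluminium service flap with one middle knuckle, 150 g, lying flat on the bench left or right of the key. Plate 70 (x) x 90 (y) x 5 mm. Origin under the middle of the plate, x to the knuckle edge, y along the hole's axis, z up.
- other_grip (a point): Rib centre of the other flap: same plate and rib, but TWO outer knuckles. It does not fit; leave it. The two flaps may change sides.
Mind the look-alikes: they are no part of the job. Several things look just like the key: the one meant starts farthest to the robot's left.

How it is judged:
By the outcome, as a careful person would: the job done as asked, in the order asked, and still so for the second after the job is handed in, while the arm keeps its last pose, push and grip.
It also fails if it takes over 64 s, if anything falls off the work surface, if the arm or the gripper's body presses on something with over 40 N, if the wrist force passes 120 N, or if a joint passes its speed limit or range.

## Working session

There is one attempt and no reset: what is moved stays moved. The work goes in short steps, Python scripts to look and compute and a shell command to move; the robot and the scene stay as the last step left them, time stands still between calls to the robot, and variables do not carry over. Pictures are saved under pics/ and viewed, at most 10 in all, crops included, and the job is handed in when it is done.

```bash
ls; mkdir -p pics
cat > h.py <<'E'
import numpy as np, cv2
from scipy.spatial.transform import Rotation as R
from plant import r, eyes
def snap(n):
    return eyes.snapshot(n)
def unproj(s,u,v,z=None):
    """pixel -> world, by depth (z None) or by plane z"""
    K=s["camera_matrix"];T=np.linalg.inv(s["world_to_cam"])
    d=np.array([(u-K[0,2])/K[0,0],-(v-K[1,2])/K[1,1],-1.])
    if z is None:
        dd=s["depth"][int(round(v)),int(round(u))]; return (T@np.r_[d*dd,1])[:3]
    w=T[:3,:3]@d;o=T[:3,3]; return o+w*(z-o[2])/w[2]
def cloud(s):
    K=s["camera_matrix"];T=np.linalg.inv(s["world_to_cam"]);D=s["depth"]
    v,u=np.mgrid[:480,:640]
    P=np.stack([(u-K[0,2])/K[0,0]*D,-(v-K[1,2])/K[1,1]*D,-D,np.ones_like(D)],-1)
    P=P@T.T; P=P[...,:3].copy(); P[D==0]=np.nan; return P
E
python3 - <<'E'
from h import *
for n in("top","side"):
    s=snap(n);cv2.imwrite(f"pics/{n}0.png",s["frame"][...,::-1]);np.savez(f"{n}0.npz",**s)
    print(n,s["camera_matrix"].round(1).tolist(),np.linalg.inv(s["world_to_cam"])[:3].round(3).tolist())
    H={"case_axis":.07,"screw_head":.096,"key_center":.034,"flap_grip":.023,"flap_axis":.009,"other_grip":.023}
    for q,z in H.items():
        for d in eyes.spot_point(q,n)[:6]:
            u,v=d["centre"][0]*640,d["centre"][1]*480
            print(q,round(d["p"],2),round(u),round(v),unproj(s,u,v,z).round(4))
print(r.read_state())
E
```

```text
pics
top [[444.2, 0.0, 322.2], [0.0, 444.2, 243.1], [0.0, 0.0, 1.0]] [[-0.026, 0.992, -0.121, 0.446], [-1.0, -0.026, 0.006, 0.002], [0.003, 0.121, 0.993, 0.822]]
case_axis 0.61 365 187 [ 0.6335 -0.0792  0.07  ]
case_axis 0.35 352 155 [ 0.6922 -0.0585  0.07  ]
screw_head 0.75 315 175 [0.6495 0.0069 0.096 ]
key_center 0.79 377 313 [ 0.4168 -0.0948  0.034 ]
key_center 0.63 378 359 [ 0.3383 -0.094   0.034 ]
key_center 0.57 333 301 [ 0.4383 -0.0196  0.034 ]
key_center 0.56 420 349 [ 0.353 -0.168  0.034]
flap_grip 0.65 454 278 [ 0.4751 -0.238   0.023 ]
flap_grip 0.49 449 280 [ 0.4702 -0.2287  0.023 ]
flap_axis 0.94 447 255 [ 0.5166 -0.2311  0.009 ]
other_grip 0.64 192 286 [0.473  0.2316 0.023 ]
side [[594.6, 0.0, 317.9], [0.0, 594.6, 239.2], [0.0, 0.0, 1.0]] [[-0.816, 0.448, -0.365, 0.147], [-0.578, -0.62, 0.531, 0.556], [0.011, 0.645, 0.764, 0.888]]
case_axis 0.74 296 194 [ 0.6373 -0.0796  0.07  ]
key_center 0.84 398 252 [ 0.4175 -0.0996  0.034 ]
key_center 0.68 444 245 [ 0.3561 -0.1635  0.034 ]
key_center 0.66 364 274 [ 0.4423 -0.0192  0.034 ]
key_center 0.55 438 276 [ 0.3318 -0.092   0.
[... 183 characters left out ...]
array([-1.31097551e+00,  3.13476864e-01, -4.71129965e-02,  1.21017201e+00,
       -2.19701777e-05,  1.57078685e+00]), 'dq': array([ 1.38278897e-03,  8.83298198e-04,  4.82996954e-04, -2.33942786e-05,
        6.22055407e-04, -6.63472031e-04]), 'joint_torque': array([ 8.94811055e-04, -5.39294028e+01,  3.39979863e+01,  1.33068574e-03,
        2.09247200e-04, -5.77283288e-06]), 'eef_pos': array([ 0.15414026, -0.57985937,  0.40470767]), 'eef_rot': array([ 9.91572889e-01,  1.29550008e-01, -8.66075866e-06,  1.85062023e-05]), 'wrist_force': array([-0.13994151,  0.06494672,  0.6119964 ]), 'wrist_torque': array([-0.01242501,  0.00593703, -0.00838623]), 'grip_force': 0.0, 'opening': 0.08529332168590809}
```

View pics/top0.png

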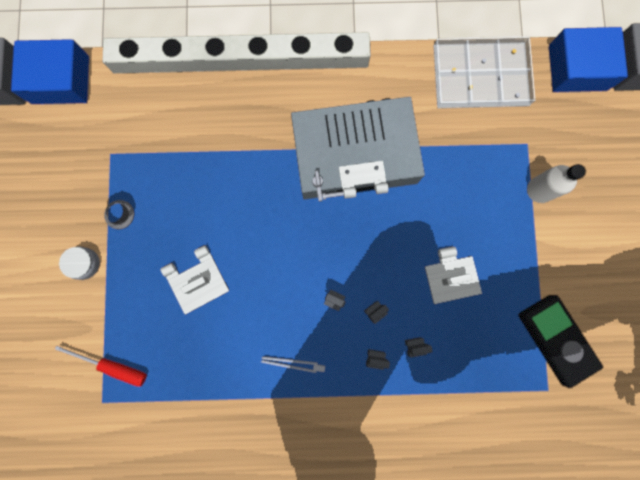

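View pics/side0.png

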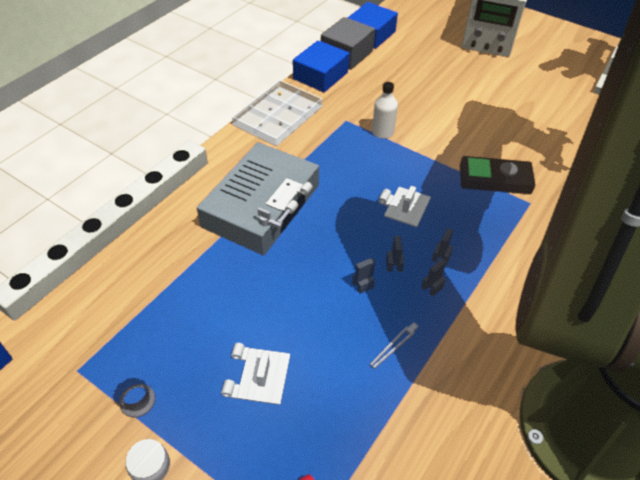

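The key meant is the leftmost dark block (top 335,300); the single-knuckle flap is at right (450,275). The case is at (358,150), with the screw at (318,178). Next I'll get yaws from the point clouds.

```bash
cat >> h.py <<'E'
def region(P,c,rad,z0,z1):
    m=(np.hypot(P[...,0]-c[0],P[...,1]-c[1])<rad)&(P[...,2]>z0)&(P[...,2]<z1); return P[m]
def rect(p,tag=""):
    if len(p)<6: print(tag,"few",len(p)); return
    (c,w,a)=cv2.minAreaRect((p[:,:2]*1000).astype(np.float32))
    q=p[:,:2]-p[:,:2].mean(0); e,V=np.linalg.eigh(q.T@q)
    print(tag,len(p),"rect c",np.round(c,1),"wh",np.round(w,1),"ang",round(a,1),"| mean",(p.mean(0)*1000).round(1),"pca long axis deg",round(np.degrees(np.arctan2(V[1,1],V[0,1])),1))
E
python3 - <<'E'
from h import *
for n in("top","side"):
    s=dict(np.load(f"{n}0.npz"));P=cloud(s);print(n)
    rect(region(P,(.440,-.0196),.035,.056,.08),"key handle")
    rect(region(P,(.440,-.0196),.035,.012,.08),"key all")
    rect(region(P,(.472,-.235),.035,.03,.05),"rib")
    rect(region(P,(.472,-.235),.09,.012,.022),"knuckle")
    rect(region(P,(.472,-.235),.09,.003,.05),"flap all")
    rect(region(P,(.70,-.06),.18,.056,.064),"case")
    rect(region(P,(.65,.007),.03,.084,.11),"screwbar")
    rect(region(P,(.633,-.08),.06,.073,.085),"knucklestop")
E
```

```text
top
key handle 145 rect c [440.5 -21.8] wh [34.  11.3] ang 62.1 | mean [440.4 -21.9  66.9] pca long axis deg 62.3
key all 304 rect c [440.5 -21.8] wh [34.  28.6] ang 62.1 | mean [440.3 -21.7  45.2] pca long axis deg 62.5
rib 175 rect c [ 471.5 -241. ] wh [11.9 43.8] ang 10.6 | mean [ 471.4 -240.2   39.9] pca long axis deg 100.2
knuckle 152 rect c [ 496.9 -233. ] wh [66.5 33.1] ang 6.3 | mean [ 517.5 -231.5   16. ] pca long axis deg 166.6
flap all 1924 rect c [ 470.1 -239.1] wh [167.2 167.8] ang 71.3 | mean [ 476.6 -239.4    9. ] pca long axis deg -143.3
case 9449 rect c [709.1 -70.2] wh [163.9 220. ] ang 6.4 | mean [717.1 -69.9  59.7] pca long axis deg 94.8
screwbar 60 rect c [645.   3.] wh [24.3  5.9] ang 7.8 | mean [644.3   2.9  93.5] pca long axis deg -171.6
knucklestop 224 rect c [626.4 -70.4] wh [16.8 94.4] ang 7.7 | mean [626.7 -76.6  76.7] pca long axis deg 96.9
side
key handle 168 rect c [441.9 -17.7] wh [35.7 14.1] ang 62.7 | mean [441.  -15.5  64.5] pca long axis deg 63.4
key all 509 rect c [439.1 -14.2] wh [36.8 29.3] ang 43.7 | mean [438.7 -13.3  42.6] pca long axis deg 54.5
rib 124 rect c [ 473.1 -236.4] wh [11.9 47.2] ang 10.8 | mean [ 472.2 -234.1   38.7] pca long axis deg 100.8
knuckle 122 rect c [ 498.7 -231. ] wh [65.  44.6] ang 12.2 | mean [ 507.2 -226.    16. ] pca long axis deg 177.0
flap all 1118 rect c [ 469.2 -233. ] wh [168.9 169.5] ang 79.0 | mean [ 477.8 -232.2   10.4] pca long axis deg -156.6
case 5499 rect c [708.2 -65.2] wh [170.5 224.1] ang 6.6 | mean [718.1 -58.7  59.5] pca long axis deg 95.1
screwbar 76 rect c [646.5   8.8] wh [26.3  6.8] ang 8.0 | mean [646.1   8.9  91.6] pca long axis deg -171.6
knucklestop 147 rect c [628.  -70.2] wh [15.8 87.7] ang 6.3 | mean [627.9 -72.5  76.4] pca long axis deg 96.9
```

```bash
cat >> h.py <<'E'
def delta(g,xang):
    """g: wanted grasp-point position, xang: wanted tool x heading (deg), tool down. Prints shift (cm, present tool axes) and rotvec"""
    st=r.read_state(); Q=R.from_quat(st["eef_rot"]); p=st["eef_pos"]
    a=np.radians(xang); W=R.from_matrix(np.array([[np.cos(a),np.sin(a),0],[np.sin(a),-np.cos(a),0],[0,0,-1.]]))
    t=np.array(g)+[0,0,r.hold_point_z]
    print("t",round(st["time"],2),"gp",(p-[0,0,r.hold_point_z]).round(4),"xang",round(np.degrees(np.arctan2(*Q.as_matrix()[[1,0],0])),2),"F",st["wrist_force"].round(1),"M",st["wrist_torque"].round(2),"open",round(st["opening"],4),"grip",round(st["grip_force"],1))
    print("  shift cm now",(Q.inv().apply(t-p)*100).round(3)," turn",(Q.inv()*W).as_rotvec().round(4)," shift cm after turn",(W.inv().apply(t-p)*100).round(3))
E
python3 -c "
from h import *
delta((.4405,-.0205,.135),62.3)"
```

```text
t 0.7 gp [ 0.1541 -0.5799  0.25  ] xang 14.89 F [-0.1  0.1  0.6] M [-0.01  0.01 -0.01] open 0.0853 grip 0.0
  shift cm now [ 42.046 -46.702  11.498]  turn [ 0.      0.     -0.8275]  shift cm after turn [62.837 -0.647 11.501]
```

```bash
python3 -m creep '[2.336,-2.595,0.639,0,0,0,1, 2.336,-2.595,0.639,0,0,0,1, 2.336,-2.595,0.639,0,0,0,1, 2.336,-2.595,0.639,0,0,0,1, 2.336,-2.595,0.639,0,0,0,1, 2.336,-2.595,0.639,0,0,0,1, 2.336,-2.595,0.639,0,0,0,1, 2.336,-2.595,0.639,0,0,0,1, 2.336,-2.595,0.639,0,0,0,1]' | tail -c 400
python3 -m creep '[2.336,-2.595,0.639,0,0,0,1, 2.336,-2.595,0.639,0,0,0,1, 2.336,-2.595,0.639,0,0,0,1, 2.336,-2.595,0.639,0,0,0,1, 2.336,-2.595,0.639,0,0,0,1, 2.336,-2.595,0.639,0,0,0,1, 2.336,-2.595,0.639,0,0,0,1, 2.336,-2.595,0.639,0,0,0,1, 2.336,-2.595,0.639,0,0,0,1]' >/dev/null
python3 -m creep '[0,0,0,0,0,-0.118,1, 0,0,0,0,0,-0.118,1, 0,0,0,0,0,-0.118,1, 0,0,0,0,0,-0.118,1, 0,0,0,0,0,-0.118,1, 0,0,0,0,0,-0.118,1, 0,0,0,0,0,-0.118,1, 0,0,0,0,0,0,1]' >/dev/null
python3 - <<'E'
from h import *
delta((.4405,-.0205,.135),62.3)
for n in("top","side"):
    s=snap(n);cv2.imwrite(f"pics/{n}1.png",s["frame"][...,::-1]);np.savez(f"{n}1.npz",**s);P=cloud(s)
    rect(region(P,(.440,-.0196),.035,.056,.08),n+" key handle")
    for z in (.12,.14,.16,.18): rect(region(P,(.440,-.0196),.09,z,z+.02),n+f" fingers {z}")
E
```

```text
time: 1.45
eef_pos: [0.2977, -0.2986, 0.3472]
eef_rot: [0.992, 0.129, 0.0, 0.0]
wrist_force: [1.5, -0.1, -0.0]
opening: 0.0854
grip_force: 0.0
t 2.87 gp [ 0.4406 -0.0204  0.1351] xang 62.38 F [-0.9 -0.2  0.3] M [ 0.03 -0.02 -0.02] open 0.0856 grip 0.0
  shift cm now [-0.012 -0.002  0.011]  turn [ 0.0003 -0.0001  0.0014]  shift cm after turn [-0.012 -0.001  0.011]
top key handle few 0
top fingers 0.12 few 0
top fingers 0.14 few 0
top fingers 0.16 few 0
top fingers 0.18 few 0
side key handle 169 rect c [441.4 -17.2] wh [35.4 14.1] ang 65.9 | mean [440.9 -15.4  65. ] pca long axis deg 62.4
side fingers 0.12 78 rect c [438.7 -14.5] wh [ 22.3 103.9] ang 59.5 | mean [451.6 -20.6 135.1] pca long axis deg 148.3
side fingers 0.14 191 rect c [438.7 -14.9] wh [ 22.7 107.5] ang 60.9 | mean [441.  -14.1 149.3] pca long axis deg 150.5
side fingers 0.16 164 rect c [443.5 -15. ] wh [ 22.8 148.4] ang 63.6 | mean [448.3 -13.8 171.2] pca long axis deg 151.4
side fingers 0.18 432 rect c [444.2 -10.6] wh [ 27.  150.9] ang 67.3 | mean [419.6   1.1 189.8] pca long axis deg 155.9
```

View pics/side1.png

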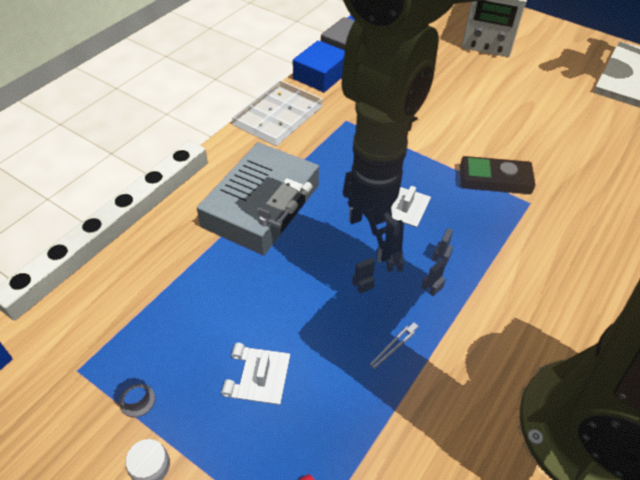

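The side view shows the open fingers straddling the leftmost key (365,275), clear of its neighbours at (440,270). Descending to grip.

```bash
python3 -m creep '[-0.08,0.04,2,0,0,0,1, 0,0,2,0,0,0,1, 0,0,2,0,0,0,1, 0,0,2,0,0,0,1, 0,0,0,0,0,0,1, 0,0,0,0,0,0,0, 0,0,0,0,0,0,0, 0,0,0,0,0,0,0, 0,0,0,0,0,0,0, 0,0,0,0,0,0,0]'
python3 -m creep '[0,0,0,0,0,0,0, 0,0,0,0,0,0,0, 0,0,0,0,0,0,0, 0,0,0,0,0,0,0]'
python3 -c "
from h import *
delta((.640,.004,.165),7.9)"
```

```text
time: 3.8
eef_pos: [0.4411, -0.0213, 0.2106]
eef_rot: [0.856, 0.516, 0.001, 0.001]
wrist_force: [0.1, -0.2, -0.6]
opening: 0.0252
grip_force: 0.0
time: 4.13
eef_pos: [0.4409, -0.0213, 0.2104]
eef_rot: [0.856, 0.517, 0.001, 0.0]
wrist_force: [-1.0, -0.1, 6.1]
opening: 0.011
grip_force: 59.3
t 4.13 gp [ 0.4409 -0.0213  0.0557] xang 62.2 F [-1.  -0.1  6.1] M [ 0.09  0.2  -0.02] open 0.011 grip 59.3
  shift cm now [ 11.53   16.441 -10.9  ]  turn [ 8.000e-04 -1.200e-03  9.478e-01]  shift cm after turn [ 20.065   0.228 -10.928]
```

```bash
python3 -m creep '[0,0,-1,0,0,0,0, 0,0,-3,0,0,0,0, 0,0,-3.5,0,0,0,0, 0,0,-3.5,0,0,0,0]'
python3 -m creep '[1.647,2.349,0,0,0,0,0, 1.647,2.349,0,0,0,0,0, 1.647,2.349,0,0,0,0,0, 1.647,2.349,0,0,0,0,0, 1.647,2.349,0,0,0,0,0, 1.647,2.349,0,0,0,0,0, 1.647,2.349,0,0,0,0,0]' >/dev/null
python3 -m creep '[0,0,0,0,0,0.1185,0, 0,0,0,0,0,0.1185,0, 0,0,0,0,0,0.1185,0, 0,0,0,0,0,0.1185,0, 0,0,0,0,0,0.1185,0, 0,0,0,0,0,0.1185,0, 0,0,0,0,0,0.1185,0, 0,0,0,0,0,0.1185,0, 0,0,0,0,0,0,0]'
cat > chk.py <<'E'
from h import *
import sys
delta((.645,.004,.165),7.9)
for n in("side","top"):
    s=snap(n);cv2.imwrite(f"pics/{n}{sys.argv[1]}.png",s["frame"][...,::-1]);np.savez(f"{n}{sys.argv[1]}.npz",**s);P=cloud(s)
    for q in("key_center","screw_head"):
        for d in eyes.spot_point(q,n)[:4]:
            u,v=d["centre"][0]*640,d["centre"][1]*480; print(n,q,round(d["p"],2),round(u),round(v))
    for a,b in((.082,.1),(.1,.112),(.112,.12),(.12,.135)): rect(region(P,(.643,.006),.03,a,b),n+f" z{a}")
f=cv2.imread(f"pics/side{sys.argv[1]}.png")[100:300,180:440];cv2.imwrite(f"pics/crop{sys.argv[1]}.png",cv2.resize(f,None,fx=3,fy=3,interpolation=cv2.INTER_CUBIC))
E
python3 chk.py 2
```

```text
time: 4.47
eef_pos: [0.4395, -0.0213, 0.3203]
eef_rot: [0.856, 0.517, -0.001, -0.001]
wrist_force: [1.5, -0.1, -2.1]
opening: 0.0111
grip_force: 58.6
time: 5.8
eef_pos: [0.6395, 0.004, 0.3192]
eef_rot: [0.998, 0.067, -0.001, -0.0]
wrist_force: [-0.4, 0.8, -2.4]
opening: 0.0114
grip_force: 59.1
t 5.8 gp [0.6395 0.004  0.1645] xang 7.72 F [-0.4  0.8 -2.4] M [-0.01 -0.05 -0.  ] open 0.0114 grip 59.1
  shift cm now [ 0.549  0.077 -0.054]  turn [-0.0001  0.0011 -0.0031]  shift cm after turn [ 0.549  0.079 -0.053]
side key_center 0.98 263 192
side key_center 0.97 396 256
side key_center 0.9 435 278
side key_center 0.68 445 245
side screw_head 0.65 263 211
side z0.082 51 rect c [646.6   9.2] wh [24.7  6. ] ang 15.7 | mean [645.6   9.3  87.5] pca long axis deg -169.4
side z0.1 30 rect c [633.2  12.6] wh [38.8 20.3] ang 50.4 | mean [635.9  13.7 109.9] pca long axis deg 47.0
side z0.112 67 rect c [632.5  13. ] wh [40.5 21.9] ang 53.4 | mean [634.5  14.5 116.1] pca long axis deg 50.7
side z0.12 163 rect c [640.2   6.8] wh [30.6 32.6] ang 8.3 | mean [636.5  14.7 128.9] pca long axis deg -142.9
top z0.082 few 0
top z0.1 few 0
top z0.112 few 0
top z0.12 few 0
```

View pics/crop2.png

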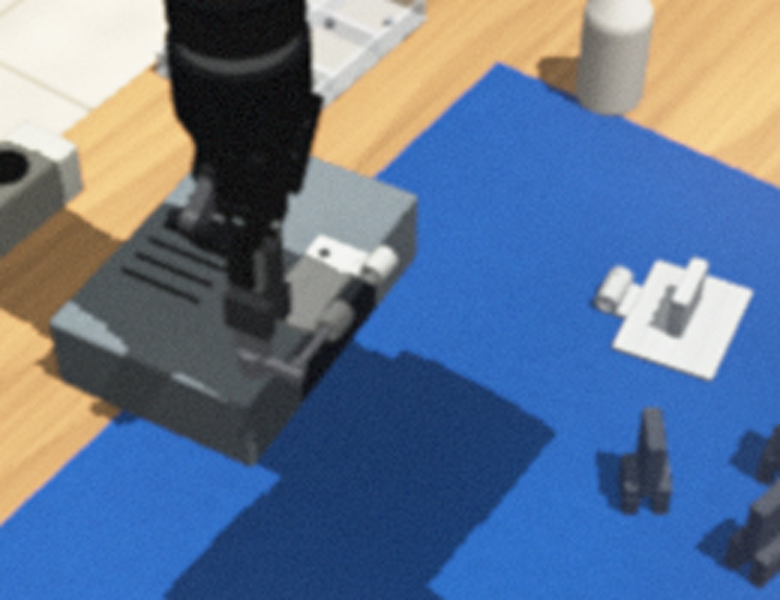

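Run:
```python
from h import *
s=dict(np.load("side2.npz"));P=cloud(s)
a=np.radians(7.75);X=np.array([np.cos(a),np.sin(a)]);Y=np.array([-X[1],X[0]])
def show(P,c,z0,z1,tag,rad=.03):
    p=region(P,c,rad,z0,z1); q=(p[:,:2]-c);u=q@X*1000;v=q@Y*1000
    print(tag,len(p),"u pct",np.percentile(u,[2,10,25,50,75,90,98]).round(1),"v pct",np.percentile(v,[2,10,25,50,75,90,98]).round(1))
    return u,v,p[:,2]*1000
u,v,z=show(P,np.array([.6395,.004]),.107,.131,"foot")
print("+y face v for |u|<10",np.percentile(v[(abs(u)<9)],[10,50,90]).round(1),"-x face u for |v|<9",np.percentile(u[abs(v)<9],[10,50,90]).round(1) if (abs(v)<9).any() else None, "zmin",z.min().round(1))
show(P,np.array([.6395,.004]),.1,.106,"low")
S0=dict(np.load("side0.npz"));P0=cloud(S0)
for z0,z1 in((.082,.088),(.088,.094),(.094,.1)): show(P0,np.array([.645,.004]),z0,z1,f"bar side0 {z0}")
T0=dict(np.load("top0.npz"));PT=cloud(T0)
for z0,z1 in((.088,.094),(.094,.1)): show(PT,np.array([.645,.004]),z0,z1,f"bar top0 {z0}")
# key on the bench side0/top0 vs grip truth
```

```text
foot 186 u pct [-14.2 -13.2 -12.3  -6.9   4.1  11.7  15.7] v pct [-10.3  -5.2   7.5  15.3  16.5  17.2  18. ]
+y face v for |u|<10 [14.5 16.  17.1] -x face u for |v|<9 [-13.7 -12.6  -9.8] zmin 107.2
low 1 u pct [14.7 14.7 14.7 14.7 14.7 14.7 14.7] v pct [13.9 13.9 13.9 13.9 13.9 13.9 13.9]
bar side0 0.082 26 u pct [-9.1 -8.4 -4.4  2.1  8.4 13.1 14.3] v pct [1.3 3.8 4.1 5.4 6.4 6.8 7.5]
bar side0 0.088 36 u pct [-10.   -9.1  -6.1  -1.4   6.4  12.1  14.2] v pct [1.5 3.5 4.2 5.  6.  6.8 7.7]
bar side0 0.094 25 u pct [-8.8 -6.7 -1.5  4.1  8.4 11.8 12.5] v pct [1.2 1.6 2.7 3.9 5.3 6.  6.5]
bar top0 0.088 24 u pct [-12.1 -11.3  -7.2  -1.6   6.1   7.9   9.9] v pct [-3.8 -3.4 -2.8 -1.9  1.2  1.6  1.8]
bar top0 0.094 31 u pct [-10.8 -10.   -6.    0.5   7.5  10.4  11.7] v pct [-3.9 -3.6 -2.3 -0.8  0.1  1.1  1.2]
```

```bash
python3 -m creep '[0.25,-0.02,0,0,0,0,0, 0.26,0,0,0,0,0,0, 0,0,0.5,0,0,0,0, 0,0,0.5,0,0,0,0, 0,0,0,0,0,0,0]'
python3 -m creep '[0,0,0.2,0,0,0,0, 0,0,0.1,0,0,0,0, 0,0,0.1,0,0,0,0, 0,0,0,0,0,0,0]'
python3 -m creep '[0,0,0.1,0,0,0,0,0,0,0.1,0,0,0,0, 0,0,0,0,0,0,0]'; python3 -c "
from h import *
delta((.645,.004,.165),7.9)"
```

```text
time: 6.52
eef_pos: [0.6442, 0.0049, 0.3081]
eef_rot: [0.998, 0.069, -0.001, -0.0]
wrist_force: [-0.4, -0.3, -2.1]
opening: 0.011
grip_force: 59.1
time: 6.85
eef_pos: [0.6446, 0.0049, 0.3055]
eef_rot: [0.998, 0.069, -0.0, -0.0]
wrist_force: [0.2, -0.0, -0.9]
opening: 0.011
grip_force: 59.1
time: 7.1
eef_pos: [0.6447, 0.0049, 0.3036]
eef_rot: [0.998, 0.069, -0.0, -0.0]
wrist_force: [0.6, 0.1, -1.6]
opening: 0.0112
grip_force: 59.1
t 7.1 gp [0.6447 0.0049 0.1489] xang 7.9 F [ 0.6  0.1 -1.6] M [-0.04  0.05  0.02] open 0.0112 grip 59.1
  shift cm now [ 0.02   0.096 -1.615]  turn [-0.      0.0001 -0.0001]  shift cm after turn [ 0.02   0.096 -1.615]
```

```bash
python3 -m creep '[0,0,0.15,0,0,0,0,0,0,0.15,0,0,0,0, 0,0,0,0,0,0,0]'; python3 -m creep '[0,0,0.15,0,0,0,0,0,0,0.15,0,0,0,0, 0,0,0,0,0,0,0]'
```

```text
time: 7.35
eef_pos: [0.6446, 0.0049, 0.3003]
eef_rot: [0.998, 0.069, -0.0, -0.0]
wrist_force: [0.4, -0.2, -1.3]
opening: 0.0114
grip_force: 59.1
time: 7.6
eef_pos: [0.6446, 0.0049, 0.2973]
eef_rot: [0.998, 0.069, -0.0, -0.0]
wrist_force: [0.3, 0.7, -1.5]
opening: 0.011
grip_force: 59.1
```

```bash
python3 -m creep '[0,0,0.2,0,0,0,0,0,0,0.2,0,0,0,0, 0,0,0,0,0,0,0]'; python3 -m creep '[0,0,0.15,0,0,0,0,0,0,0.1,0,0,0,0, 0,0,0,0,0,0,0]'
```

```text
time: 7.85
eef_pos: [0.6446, 0.0049, 0.2931]
eef_rot: [0.998, 0.069, -0.0, -0.0]
wrist_force: [0.9, 0.7, -1.0]
opening: 0.0109
grip_force: 59.1
time: 8.1
eef_pos: [0.6446, 0.0049, 0.2909]
eef_rot: [0.998, 0.069, -0.0, -0.0]
wrist_force: [0.2, 0.3, -2.2]
opening: 0.0111
grip_force: 59.1
```

```bash
python3 -m creep '[0,0,0,0,0,-0.1,0, 0,0,0,0,0,-0.1,0, 0,0,0,0,0,-0.1,0, 0,0,0,0,0,-0.1,0, 0,0,0,0,0,-0.1,0,0,0,0,0,0,0,0]' >/dev/null;  python3 -c "
from h import *
delta((.6446,.0049,.136),104)"
python3 -m creep '[0,0,0,0,0,-0.1,0, 0,0,0,0,0,-0.1,0, 0,0,0,0,0,-0.1,0, 0,0,0,0,0,-0.1,0,0,0,0,0,0,0,0]' >/dev/null;  python3 -c "
from h import *
delta((.6446,.0049,.136),104)"
```

```text
t 8.6 gp [0.6448 0.0043 0.1364] xang 36.65 F [ 1.1 -2.6 -2.9] M [-0.72 -0.07 -0.01] open 0.0113 grip 58.9
  shift cm now [ 0.017 -0.06   0.043]  turn [ 8.0000e-04  1.7000e-03 -1.1755e+00]  shift cm after turn [ 0.062 -0.008  0.043]
t 9.02 gp [0.6452 0.0042 0.1366] xang 59.41 F [ 2.6 -3.7 -2.4] M [-0.97 -0.57 -0.05] open 0.0114 grip 58.7
  shift cm now [ 0.027 -0.089  0.062]  turn [ 0.0016  0.0017 -0.7783]  shift cm after turn [ 0.082 -0.045  0.062]
```

```bash
python3 -m creep '[-0.03,0.07,0,0,0,-0.1,0, 0,0,0,0,0,-0.1,0, 0,0,0,0,0,-0.1,0, 0,0,0,0,0,-0.1,0,0,0,0,0,0,0,0]' >/dev/null;  python3 -c "
from h import *
delta((.6446,.0049,.136),104)"
python3 -m creep '[0,0,0,0,0,-0.1,0, 0,0,0,0,0,-0.1,0, 0,0,0,0,0,-0.1,0, 0,0,0,0,0,-0.06,0,0,0,0,0,0,0,0]' >/dev/null;  python3 -c "
from h import *
delta((.6446,.0049,.136),104)"
```

```text
t 9.43 gp [0.6458 0.0041 0.1368] xang 82.25 F [ 3.  -1.5 -1.7] M [-0.57 -0.73 -0.06] open 0.0112 grip 58.8
  shift cm now [ 0.062 -0.13   0.082]  turn [ 0.0017  0.0004 -0.3797]  shift cm after turn [ 0.106 -0.098  0.083]
t 9.85 gp [0.6459 0.0045 0.137 ] xang 102.77 F [ 3.3 -1.9 -1.4] M [-0.34 -0.95 -0.06] open 0.011 grip 58.9
  shift cm now [ 0.07  -0.119  0.1  ]  turn [ 0.0022 -0.     -0.0215]  shift cm after turn [ 0.072 -0.117  0.1  ]
```

```bash
python3 -m creep '[0,0,0,0,0,-0.03,0, 0,0,0,0,0,0,0]' >/dev/null;  python3 -c "
from h import *
delta((.6446,.0049,.136),104)"
python3 -m creep '[0,0,0,0,0,0.1,0, 0,0,0,0,0,0.02,0, 0,0,0,0,0,0,0]';python3 -m creep '[0,0,-0.4,0,0,0,0, 0,0,-1,0,0,0,0, 0,0,-1.5,0,0,0,0, 0,0,-2,0,0,0,0, 0,0,-2,0,0,0,0,-2,0,0,0,0,0,0,-3,0,0,0,0,0,0, -3,0,0,0,0,0,0,-3,0,0,0,0,0,0]';python3 -m creep '[-1.5,-3,0,0,0,0,0,-1.5,-3,0,0,0,0,0,-1.5,-3,0,0,0,0,0,0,-4,0,0,0,0,0,0,-4,0,0,0,0,0,0,0,0,0,0,0,0]'
python3 - <<'E'
from h import *
for n in("side","top"):
    s=snap(n);np.savez(f"{n}3.npz",**s);P=cloud(s)
    rect(region(P,(.645,.004),.025,.084,.11),n+" bar"); rect(region(P,(.70,-.06),.18,.056,.064),n+" case")
    f=s["frame"][...,::-1]
    f=f[120:280,200:360] if n=="side" else f[80:240,240:440]
    cv2.imwrite(f"pics/crop3{n}.png",cv2.resize(f,None,fx=3,fy=3,interpolation=cv2.INTER_CUBIC))
E
```

```text
t 10.02 gp [0.6458 0.0045 0.137 ] xang 104.45 F [ 4.7 -1.5 -1.2] M [-0.3  -1.08 -0.08] open 0.0111 grip 58.9
  shift cm now [ 0.071 -0.111  0.097]  turn [0.002  0.     0.0079]  shift cm after turn [ 0.07  -0.111  0.097]
time: 10.27
eef_pos: [0.6451, 0.0047, 0.2914]
eef_rot: [0.658, 0.753, 0.0, -0.0]
wrist_force: [1.5, 0.4, -1.3]
opening: 0.011
grip_force: 59.2
time: 11.02
eef_pos: [0.6596, -0.1053, 0.3606]
eef_rot: [0.657, 0.754, -0.0, -0.001]
wrist_force: [0.6, -0.0, -1.1]
opening: 0.0113
grip_force: 59.3
time: 11.52
eef_pos: [0.4898, -0.1721, 0.3586]
eef_rot: [0.658, 0.753, -0.003, -0.005]
wrist_force: [-0.6, 1.0, -2.3]
opening: 0.0111
grip_force: 59.6
side bar 66 rect c [645.8   8. ] wh [ 8.2 27.8] ang 0.5 | mean [645.4   8.9  91.8] pca long axis deg 98.5
side case 5516 rect c [709.3 -66. ] wh [168.5 223.2] ang 7.1 | mean [718.3 -58.4  59.5] pca long axis deg 95.2
top bar 71 rect c [645.    2.8] wh [ 6.7 22.9] ang 6.7 | mean [644.2   2.8  93.1] pca long axis deg 98.8
top case 9390 rect c [709.4 -70.3] wh [163.7 219.9] ang 6.5 | mean [717.5 -69.9  59.7] pca long axis deg 94.8
```

View pics/crop3top.png

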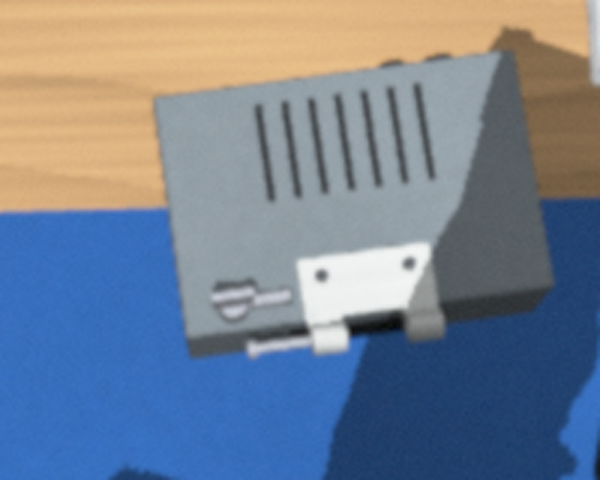

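```bash
python3 -c "
from h import *
delta((.45,.03,.066),97.6)"
```

```text
t 11.62 gp [ 0.4959 -0.1724  0.2058] xang 97.77 F [ 1.1  0.2 -1. ] M [-0.05 -0.07  0.02] open 0.0112 grip 59.6
  shift cm now [20.663 -1.791 14.002]  turn [-0.0013 -0.001   0.003 ]  shift cm after turn [20.672 -1.872 13.979]
```

The screw bar (235,298 in the crop) now lies parallel to the hinge line, with its keeper swung along the hinge toward −y and the pin head (252,347) free. Now I'll set the key down.

```bash
python3 -m creep '[3.44,-0.3,0,0,0,0,0, 3.44,-0.3,0,0,0,0,0, 3.44,-0.3,0,0,0,0,0, 3.44,-0.3,0,0,0,0,0, 3.44,-0.3,0,0,0,0,0, 3.44,-0.3,0,0,0,0,0, 0,0,4,0,0,0,0, 0,0,4,0,0,0,0, 0,0,4,0,0,0,0, 0,0,2,0,0,0,0]' ; python3 -m creep '[0,0,0.4,0,0,0,0, 0,0,0.3,0,0,0,0, 0,0,0,0,0,0,0]'
python3 -m creep '[0,0,0.15,0,0,0,0, 0,0,0,0,0,0,0]'; python3 -c "
from h import *
delta((.45,.03,.056),97.6)"
```

```text
time: 12.45
eef_pos: [0.4511, 0.0306, 0.2169]
eef_rot: [0.656, 0.755, -0.001, -0.001]
wrist_force: [-0.7, 0.3, -1.9]
opening: 0.0114
grip_force: 59.5
time: 12.7
eef_pos: [0.4531, 0.0299, 0.2139]
eef_rot: [0.657, 0.754, 0.0, 0.0]
wrist_force: [-0.3, 0.0, -1.0]
opening: 0.0112
grip_force: 59.5
time: 12.87
eef_pos: [0.4532, 0.0296, 0.2132]
eef_rot: [0.657, 0.754, 0.001, 0.001]
wrist_force: [0.4, 0.1, -1.0]
opening: 0.0108
grip_force: 59.5
t 12.87 gp [0.4532 0.0296 0.0585] xang 97.84 F [ 0.4  0.1 -1. ] M [-0.05  0.06 -0.02] open 0.0108 grip 59.5
  shift cm now [ 0.082 -0.312  0.246]  turn [0.003  0.0002 0.0043]  shift cm after turn [ 0.081 -0.312  0.247]
```

```bash
python3 -m creep '[0,0,0.12,0,0,0,0, 0,0,0,0,0,0,0]'; python3 -m creep '[0,0,0.1,0,0,0,0, 0,0,0,0,0,0,0]';python3 -m creep '[0,0,0.06,0,0,0,0, 0,0,0,0,0,0,0]'
```

```text
time: 13.03
eef_pos: [0.4524, 0.0295, 0.2113]
eef_rot: [0.657, 0.754, 0.001, 0.001]
wrist_force: [0.3, 0.2, -1.7]
opening: 0.0111
grip_force: 59.5
time: 13.2
eef_pos: [0.4524, 0.0295, 0.2104]
eef_rot: [0.657, 0.754, 0.001, 0.001]
wrist_force: [-2.5, 0.1, 6.0]
opening: 0.011
grip_force: 60.8
time: 13.37
eef_pos: [0.4524, 0.0295, 0.2104]
eef_rot: [0.657, 0.754, 0.001, 0.001]
wrist_force: [-3.7, -1.0, 13.7]
opening: 0.0112
grip_force: 61.9
```

```bash
python3 -m creep '[0,0,-0.1,0,0,0,0.15, 0,0,0,0,0,0,0.3, 0,0,0,0,0,0,0.5, 0,0,0,0,0,0,0.6, 0,0,0,0,0,0,0.6]' ; python3 -m creep '[0,0,-2,0,0,0,0.6, 0,0,-3,0,0,0,0.6, 0,0,-3.5,0,0,0,0.6, 0,0,-3,0,0,0,0.6,0,0,0,0,0,0,0.6]'
python3 - <<'E'
from h import *
delta((.4715,-.2395,.125),100.4)
s=snap("side");P=cloud(s)
rect(region(P,(.452,.0295),.03,.056,.075),"key");rect(region(P,(.472,-.235),.035,.03,.05),"rib")
E
```

```text
time: 13.78
eef_pos: [0.4519, 0.0295, 0.2098]
eef_rot: [0.657, 0.754, -0.0, -0.0]
wrist_force: [-0.3, -0.1, -0.2]
opening: 0.0513
grip_force: 0.0
time: 14.2
eef_pos: [0.4542, 0.0297, 0.3305]
eef_rot: [0.657, 0.754, 0.003, 0.003]
wrist_force: [1.8, -0.4, -0.4]
opening: 0.0509
grip_force: 0.0
t 14.2 gp [0.4542 0.0297 0.1758] xang 97.85 F [ 1.8 -0.4 -0.4] M [ 0.04 -0.1   0.01] open 0.0509 grip 0.0
  shift cm now [-26.9    -2.005   5.075]  turn [ 0.0086  0.0008 -0.0445]  shift cm after turn [-26.789  -3.157   5.075]
key 151 rect c [452.8  33.5] wh [13.2 35.8] ang 7.3 | mean [451.6  35.1  65.4] pca long axis deg 96.7
rib 120 rect c [ 472.9 -235.7] wh [12.  46.9] ang 10.7 | mean [ 472.3 -234.4   38.9] pca long axis deg 100.6
```

```bash
python3 -m creep '[-3.84,-0.286,0,0,0,0,0.6, -3.84,-0.286,0,0,0,0,0.6, -3.84,-0.286,0,0,0,0,0.6, -3.84,-0.286,0,0,0,0,0.6, -3.84,-0.286,0,0,0,0,0.6, -3.84,-0.286,0,0,0,0,0.6, -3.84,-0.286,0,0,0,0,0.6, 0,0,2.5,0,0,-0.0445,0.6, 0,0,2.5,0,0,0,0.6,0,0,0,0,0,0,0.6]' >/dev/null
python3 - <<'E'
from h import *
delta((.4715,-.2395,.029),100.4)
E
```

```text
t 15.08 gp [ 0.4661 -0.2391  0.1147] xang 100.3 F [-1.   0.6 -0.4] M [ 0.04  0.08 -0.04] open 0.0512 grip 0.0
  shift cm now [-0.18   0.582  8.565]  turn [-0.0071 -0.0056 -0.0018]  shift cm after turn [-0.134  0.521  8.57 ]
```

```bash
python3 -m creep '[-0.13,0.5,2,0,0,0,0.6, 0,0,2.5,0,0,0,0.6, 0,0,2,0,0,0,0.6,0,0,0,0,0,0,0.6]' >/dev/null
python3 - <<'E'
from h import *
delta((.4715,-.2395,.029),100.4)
E
```

```text
t 15.42 gp [ 0.472  -0.2383  0.0517] xang 100.43 F [-0.6  1.4  0.1] M [0.07 0.06 0.01] open 0.0511 grip 0.0
  shift cm now [-0.115 -0.055  2.272]  turn [-0.0057 -0.0043  0.0006]  shift cm after turn [-0.106 -0.068  2.272]
```

```bash
python3 -m creep '[-0.1,-0.05,1,-0.005,-0.004,0,0.6, 0,0,0.8,0,0,0,0.6, 0,0,0.45,0,0,0,0.6,0,0,0,0,0,0,0.6,0,0,0,0,0,0,0.6]'
python3 - <<'E'
from h import *
delta((.4715,-.2395,.029),100.4)
E
python3 -m creep '[0,0,0,0,0,0,0.2,0,0,0,0,0,0,0,0,0,0,0,0,0,0,0,0,0,0,0,0,0,0,0,0,0,0,0,0,0,0,0,0,0,0,0]';python3 - <<'E'
from h import *
delta((.4715,-.2395,.029),100.4)
E
```

```text
time: 15.83
eef_pos: [0.4738, -0.2409, 0.1878]
eef_rot: [0.64, 0.768, 0.001, 0.003]
wrist_force: [0.1, 0.1, -0.2]
opening: 0.0511
grip_force: 0.0
t 15.83 gp [ 0.4738 -0.2409  0.0331] xang 100.41 F [ 0.1  0.1 -0.2] M [-0.03 -0.    0.05] open 0.0511 grip 0.0
  shift cm now [ 0.178 -0.207  0.413]  turn [0.005  0.0039 0.0002]  shift cm after turn [ 0.176 -0.205  0.414]
time: 16.33
eef_pos: [0.474, -0.2411, 0.188]
eef_rot: [0.64, 0.768, 0.001, 0.004]
wrist_force: [-0.3, -0.1, 5.9]
opening: 0.011
grip_force: 59.5
t 16.33 gp [ 0.474  -0.2411  0.0333] xang 100.4 F [-0.3 -0.1  5.9] M [ 0.06  0.4  -0.01] open 0.011 grip 59.5
  shift cm now [ 0.207 -0.218  0.43 ]  turn [ 0.0057  0.0047 -0.    ]  shift cm after turn [ 0.204 -0.216  0.432]
```

```bash
python3 -m creep '[0,0,-1,0,0,0,0,0,0,-3,0,0,0,0,0,0,-3,0,0,0,0,0,0,0,0,0,0,0]'
python3 - <<'E'
from h import *
delta((.5326,-.089,.0943),96.6)
s=snap("side");P=cloud(s)
rect(region(P,(.52,-.235),.03,.06,.11),"kn")
E
```

```text
time: 16.67
eef_pos: [0.4753, -0.2417, 0.2629]
eef_rot: [0.64, 0.768, 0.002, 0.007]
wrist_force: [1.6, -0.5, -1.6]
opening: 0.011
grip_force: 58.9
t 16.67 gp [ 0.4753 -0.2417  0.1082] xang 100.4 F [ 1.6 -0.5 -1.6] M [ 0.01 -0.06  0.02] open 0.011 grip 58.9
  shift cm now [13.998  8.38   1.36 ]  turn [0.0113 0.008  0.0663]  shift cm after turn [14.512  7.449  1.385]
kn 359 rect c [ 515.5 -231.8] wh [49.7 47.9] ang 41.7 | mean [ 513.8 -230.8   83.5] pca long axis deg -143.0
```

```bash
python3 -m creep '[2.8,1.676,0,0,0,0,0,2.8,1.676,0,0,0,0,0,2.8,1.676,0,0,0,0,0,2.8,1.676,0,0,0,0,0,2.8,1.676,0,0,0,0.0663,0,0,0,0,0,0,0,0,0,0,0,0,0,0,0,0,0,0,0,0,0,0]'
cat > fl.py <<'E'
from h import *
import sys
delta((.5326,-.089,.0943),96.6)
s=snap("side");P=cloud(s);np.savez(f"side{sys.argv[1]}.npz",**s)
for q in("flap_axis","flap_grip","case_axis"):
    for d in eyes.spot_point(q,"side")[:2]: print(q,round(d["p"],2),d["centre"][0]*640,d["centre"][1]*480)
f=s["frame"][130:280,220:420,::-1];cv2.imwrite(f"pics/crop{sys.argv[1]}.png",cv2.resize(f,None,fx=4,fy=4,interpolation=cv2.INTER_CUBIC))
E
python3 fl.py 4
```

```text
time: 17.38
eef_pos: [0.5299, -0.0879, 0.2564]
eef_rot: [0.665, 0.747, 0.0, 0.002]
wrist_force: [0.0, -0.3, -1.6]
opening: 0.0109
grip_force: 58.9
t 17.38 gp [ 0.5299 -0.0879  0.1017] xang 96.66 F [ 0.  -0.3 -1.6] M [0.04 0.03 0.04] open 0.0109 grip 58.9
  shift cm now [-0.141  0.256  0.738]  turn [0.0033 0.0037 0.0011]  shift cm after turn [-0.144  0.259  0.737]
flap_axis 0.81 319.808 202.416
flap_grip 0.84 344.128 210.38400000000001
case_axis 0.9 299.008 196.79999999999998
```

View pics/crop4.png

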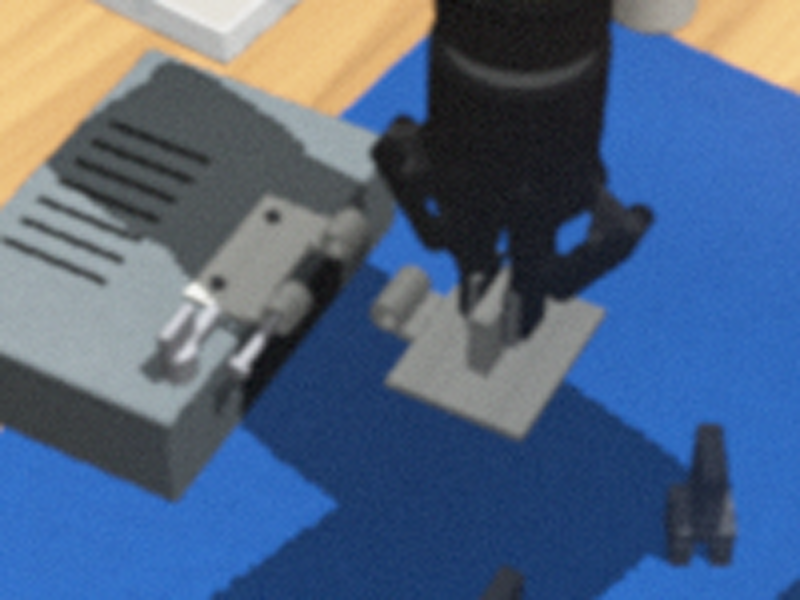

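The flap is held level, with its knuckle (400,298 in the crop) facing the hinge gap (310,280). I'll fit cylinders to both for the relative pose.

```bash
cat > cyl.py <<'E'
from h import *
from scipy.optimize import least_squares
import sys
YAW=np.radians(6.6);X=np.array([np.cos(YAW),np.sin(YAW)]);Y=np.array([-X[1],X[0]])
def loc(P,c): 
    q=P-np.array(c); return np.stack([q[...,:2]@X,q[...,:2]@Y,q[...,2]],-1)*1000
def cyl(L,m,tag):
    p=L[m]
    def f(a):
        u=p[:,0]-a[0]-a[2]*p[:,1]; z=p[:,2]-a[1]-a[3]*p[:,1]; return np.hypot(u,z)-9
    o=least_squares(f,[0,0,0,0],loss="soft_l1",f_scale=.7)
    print(tag,len(p),"u0,z0",o.x[:2].round(2),"slopes",o.x[2:].round(3),"rms",np.sqrt((f(o.x)**2).mean()).round(2),"v pct",np.percentile(p[:,1],[0,2,5,50,95,98,100]).round(1)); return o.x
def run(P,c_case,c_flap):
    L=loc(P,c_case); rr=np.hypot(L[...,0],L[...,2])
    m=(rr<12.5)&(rr>6.5)
    for a,b in((14,42),(-42,-14)): cyl(L,m&(L[...,1]>a)&(L[...,1]<b),f"case {a}")
    a=cyl(L,m&(abs(L[...,1])<42)&(abs(L[...,1])>15),"case both")
    v=L[...,1][m]; h,_=np.histogram(v,np.arange(-44,46,2)); print(" case v hist",h)
    L=loc(P,c_flap); rr=np.hypot(L[...,0],L[...,2]); m=(rr<12.5)&(rr>6.5)&(abs(L[...,1])<24)&(L[...,0]<8)&((L[...,0]>-6)|(L[...,2]>2))
    cyl(L,m,"flap"); v=L[...,1][m]; h,_=np.histogram(v,np.arange(-24,26,2)); print(" flap v hist",h)
    pl=(L[...,0]<-18)&(L[...,0]>-86)&(abs(L[...,1])<46)&(abs(L[...,2]+4)<5); q=L[pl]
    co=np.linalg.lstsq(np.c_[q[:,:2],np.ones(len(q))],q[:,2],rcond=None)[0]; print("plate n",len(q),"slope u,v",co[:2].round(4),"z at knuckle axis",(co[2]).round(2))
    e=L[(L[...,0]<-18)&(L[...,0]>-90)&(abs(L[...,1])<60)&(abs(L[...,2]+4)<4)]; print("plate rect:");rect(e/1000)
if __name__=="__main__":
    P=cloud(dict(np.load(sys.argv[1]))); run(P,eval(sys.argv[2]),eval(sys.argv[3]))
E
python3 cyl.py side4.npz "(.629,-.0755,.07)" "(.581,-.080,.078)"
```

```text
case 14 87 u0,z0 [ 1.84 -1.66] slopes [-0.035  0.035] rms 1.23 v pct [17.1 17.7 19.3 31.7 38.8 39.3 40.8]
case -42 96 u0,z0 [-0.33  0.31] slopes [-0.037  0.027] rms 1.3 v pct [-37.9 -37.3 -36.2 -24.2 -17.6 -16.5 -15.8]
case both 183 u0,z0 [ 0.76 -0.55] slopes [ 0.001 -0.002] rms 1.3 v pct [-37.9 -36.6 -34.7 -17.3  38.1  38.9  40.8]
 case v hist [ 0  0  0  6  5  9  4 12  6  7 10 12 17  7  1  0  0  0  0  0  0  0  0  0
  0  0  0  0  0  0  3  6  7  3  8  7  3  8  9 14  8 10  1  0]
flap 103 u0,z0 [ 0.16 -0.99] slopes [-0.015  0.047] rms 1.16 v pct [-13.3 -12.6 -10.8   4.7  16.8  17.6  18.8]
 flap v hist [ 0  0  0  0  0  4  6  4  7  7  4  7  5  6  6  5  6  7  8  8 12  1  0  0]
plate n 886 slope u,v [0.0019 0.0002] z at knuckle axis -5.22
plate rect:
 865 rect c [-52.    2.4] wh [68.  92.3] ang 0.3 | mean [-57.   13.5  -5.2] pca long axis deg 57.5
```

```bash
python3 -m creep '[-0.255,0.8,0,0,0,0,0,0,0.8,0.375,0,0,0,0,0,0.8,0.37,0,0,0,0,0,0,0,0,0,0,0,0,0,0,0,0,0,0,0,0,0,0,0,0,0]'; python3 fl.py 5; python3 cyl.py side5.npz "(.6297,-.0748,.0695)" "(.6044,-.0775,.0695)"
```

```text
time: 18.08
eef_pos: [0.5545, -0.0876, 0.2495]
eef_rot: [0.665, 0.747, 0.0, 0.003]
wrist_force: [0.5, 0.7, -1.6]
opening: 0.0111
grip_force: 58.9
t 18.08 gp [ 0.5545 -0.0876  0.0948] xang 96.61 F [ 0.5  0.7 -1.6] M [ 0.02 -0.03  0.03] open 0.0111 grip 58.9
  shift cm now [ 0.117 -2.195  0.042]  turn [0.0042 0.0034 0.0002]  shift cm after turn [ 0.116 -2.195  0.052]
flap_axis 0.86 309.312 200.01600000000002
flap_grip 0.8 331.39200000000005 205.104
case_axis 0.66 297.408 196.79999999999998
case 14 99 u0,z0 [-1.61 -0.97] slopes [0.063 0.024] rms 1.3 v pct [15.8 18.5 19.2 30.4 37.8 38.1 38.3]
case -42 94 u0,z0 [-2.26 -0.47] slopes [-0.084 -0.019] rms 1.46 v pct [-40.6 -38.9 -37.5 -26.8 -18.1 -17.7 -16.4]
case both 193 u0,z0 [ 0.14 -0.1 ] slopes [ 0.001 -0.006] rms 1.39 v pct [-40.6 -37.7 -35.9  18.6  37.1  38.   38.3]
 case v hist [ 0  1  2  7  5 14  6  5 12  4 13 10 11  4  0  0  0  0  0  0  0  0  0  0
  0  0  0  0  0  1  1  8  6 10  7  5 11  7  8 17 13  5  0  0]
flap 110 u0,z0 [1.15 0.19] slopes [-0.079 -0.034] rms 1.15 v pct [-17.6 -14.3 -13.4   1.7  13.5  14.5  15.5]
 flap v hist [ 0  0  0  1  3  7  6  6  7  8  6  7  5  4  8  7  7 11 12  5  0  0  0  0]
plate n 889 slope u,v [ 0.0045 -0.0026] z at knuckle axis -3.6
plate rect:
 876 rect c [-51.3   0.2] wh [66.3 92. ] ang 0.1 | mean [-56.8  11.2  -3.9] pca long axis deg 59.8
```

```bash
python3 -m creep '[-0.04,0.6,0.04,0,0,0,0,0,0.6,0,0,0,0,0,0,0,0,0,0,0,0,0,0,0,0,0,0,0]'; python3 -m creep '[0,0.4,0,0,0,0,0,0,0.4,0,0,0,0,0,0,0,0,0,0,0,0,0,0.44,0,0,0,0,0,0,0,0,0,0,0,0,0,0,0,0,0,0,0,0,0,0,0,0,0,0]'; python3 fl.py 6; python3 cyl.py side6.npz "(.6297,-.0748,.0695)" "(.6297,-.0748,.0695)"; python3 -c "
from h import *
s=snap('top');f=s['frame'][120:240,280:440,::-1];cv2.imwrite('pics/top6.png',cv2.resize(f,None,fx=4,fy=4))"
```

```text
time: 18.62
eef_pos: [0.5672, -0.0867, 0.2497]
eef_rot: [0.665, 0.747, 0.001, 0.003]
wrist_force: [0.5, 0.0, -2.5]
opening: 0.0107
grip_force: 58.9
time: 19.2
eef_pos: [0.5789, -0.0853, 0.2496]
eef_rot: [0.665, 0.747, 0.001, 0.003]
wrist_force: [0.4, 0.1, -1.3]
opening: 0.0111
grip_force: 58.9
t 19.2 gp [ 0.5789 -0.0853  0.0949] xang 96.6 F [ 0.4  0.1 -1.3] M [ 0.07 -0.01 -0.01] open 0.0111 grip 58.9
  shift cm now [ 0.165 -4.64   0.037]  turn [0.0051 0.0037 0.0001]  shift cm after turn [ 0.165 -4.64   0.061]
flap_axis 0.81 295.296 194.4
flap_grip 0.89 326.208 201.312
case_axis 0.68 295.872 199.008
case 14 91 u0,z0 [ 0.54 -1.06] slopes [-0.007  0.02 ] rms 1.45 v pct [15.  17.  18.8 29.8 37.  37.9 38.5]
case -42 63 u0,z0 [0.26 0.51] slopes [-0.005  0.015] rms 1.24 v pct [-34.1 -32.2 -30.8 -22.2 -14.6 -14.4 -14.2]
case both 149 u0,z0 [ 0.36 -0.13] slopes [-0.001 -0.011] rms 1.37 v pct [-34.1 -30.9 -29.5  21.1  36.8  37.5  38.5]
 case v hist [ 0  0  0  0  1  1  3  8  7  6  6 11  8  4  8 13  6  7 10 10 13  5  8 11
 11  9 10 11 16  1  3  5 11  8  5  8  6 10  9 11 12  2  0  0]
flap 149 u0,z0 [0.66 0.12] slopes [ 0.003 -0.008] rms 1.19 v pct [-23.5 -22.3 -21.6   0.4  22.   23.5  23.9]
 flap v hist [ 4 10  6  4  4  8  4  6  6  8  9  4  5  7 11  5  5  9 11  0  3  4  8  8]
plate n 887 slope u,v [ 0.0073 -0.0039] z at knuckle axis -3.42
plate rect:
 879 rect c [-52.   -1.1] wh [94.2 67.8] ang 89.8 | mean [-57.4  10.5  -3.9] pca long axis deg 60.0
```

View pics/crop6.png

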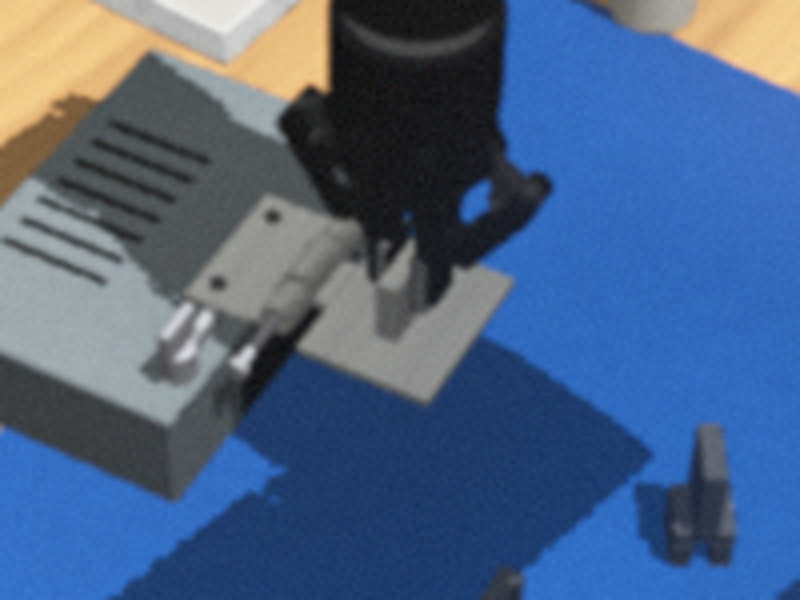

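```bash
python3 -m creep '[0.06,0.08,0.03,0.005,0,0,0,0,0,0,0,0,0,0,0,0,0,0,0,0,0,0,0,0,0,0,0,0,0,0,0,0,0,0,0,0,0,0,0,0,0,0]'; python3 fl.py 7; python3 cyl.py side7.npz "(.6297,-.0748,.0695)" "(.6297,-.0748,.0695)"
python3 - <<'E'
from h import *
from cyl import *
P=cloud(dict(np.load("side7.npz"))); L=loc(P,(.6297,-.0748,.0695))
rr=np.hypot(L[...,0],L[...,2]); m=(rr<12)&(rr>6.5)&(L[...,2]>3)
cyl(L,m&(abs(L[...,1]+1)<12),"flap kn"); cyl(L,m&(abs(L[...,1])>20)&(abs(L[...,1])<38),"case kn")
h,e=np.histogram(L[...,1][m],np.arange(-24,25,1));print(h)
# image profile check: points within the gap
E
```

```text
time: 19.95
eef_pos: [0.5797, -0.0846, 0.2494]
eef_rot: [0.665, 0.747, -0.001, 0.001]
wrist_force: [-0.0, 0.5, -1.3]
opening: 0.0111
grip_force: 58.9
t 19.95 gp [ 0.5797 -0.0846  0.0947] xang 96.6 F [-0.   0.5 -1.3] M [ 0.02  0.02 -0.02] open 0.0111 grip 58.9
  shift cm now [ 0.107 -4.725  0.034]  turn [ 0.0003  0.0036 -0.    ]  shift cm after turn [ 0.107 -4.725  0.036]
flap_axis 0.93 296.192 194.976
flap_grip 0.58 319.488 202.32
case_axis 0.67 298.816 195.31199999999998
case 14 109 u0,z0 [ 0.17 -1.73] slopes [0.005 0.051] rms 1.36 v pct [14.2 14.3 14.6 29.2 37.3 37.5 38.9]
case -42 59 u0,z0 [ 0.49 -1.67] slopes [ 0.008 -0.054] rms 1.04 v pct [-32.9 -31.8 -31.1 -23.1 -15.1 -14.4 -14.1]
case both 157 u0,z0 [ 0.25 -0.38] slopes [0.002 0.004] rms 1.27 v pct [-32.9 -30.9 -27.7  21.7  37.2  37.4  38.9]
 case v hist [ 0  0  0  0  0  1  4  2 10  6 10  9  5  7  5  9  7  7  9  9  8  9  8  7
 11  7  9 10 10 10  2  7 12  8  7  4  7  7 10 13 20  2  0  0]
flap 131 u0,z0 [ 0.5  -0.35] slopes [ 0.003 -0.011] rms 1.15 v pct [-23.8 -23.4 -21.8   0.8  22.   23.2  24. ]
 flap v hist [6 8 3 7 3 4 5 3 8 6 5 4 7 5 7 5 6 5 5 5 1 7 9 7]
plate n 876 slope u,v [-0.0022 -0.0001] z at knuckle axis -4.05
plate rect:
 866 rect c [-52.1   0.5] wh [92.3 67.7] ang 89.8 | mean [-57.7  11.3  -3.9] pca long axis deg 59.8
flap kn 70 u0,z0 [ 0.83 -0.04] slopes [ 0.004 -0.036] rms 1.17 v pct [-12.8 -12.6 -11.8   0.   10.7  10.8  10.9]
case kn 93 u0,z0 [-0.46 -0.45] slopes [0.001 0.002] rms 1.09 v pct [-32.9 -29.7 -27.6  24.   37.1  37.3  37.6]
[4 2 3 5 1 2 4 2 1 2 2 3 3 2 2 1 4 4 3 3 3 2 3 2 4 3 4 1 6 1 4 1 2 4 5 1 4
 2 4 1 0 1 3 4 4 5 2 4]
```

View pics/top6.png

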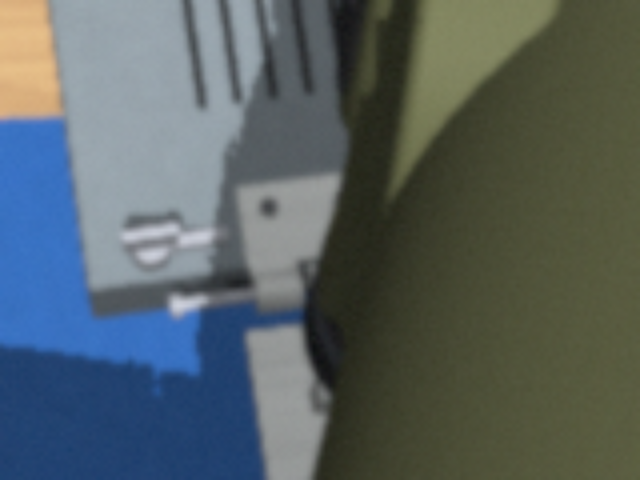

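The flap is level (slope about 0.002). Its hole is within about 0.5 mm of the hinge axis and there is no contact force. Handing in.

```bash
python3 -c "
from h import *
print(r.close_job())"
```

```text
the job is handed in; nothing more can be done
None
```

I turned the screw a quarter turn with the key, which freed the pin, and stood the key back on the bench. The one-knuckle flap is held level in the hinge gap with its hole about 0.5 mm from the hinge axis by camera and no contact force, and I handed the job in at about 20 s; no verdict came back.

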